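Hold the mitre shut in the frame-corner jig

TASK

Take the loose frame rail with mitred ends (not the square-cut offcut), lift it over and lay it flat on the corner jig, its long side against the free side fence, so that its mitre closes on the rail already clamped there. Then press it lengthwise into the joint with a steady push of 10 to 15 N, gripping it at its middle or farther from the joint to leave me room for the corner brace, and finish still gripping and pushing: I will screw the joint while you hold it. Leave the offcut and the brace where they lie.

Things in the scene. Friction and masses are not known exactly. Their poses are not given: they have to be found in the camera images.
- mitred_rail_mid (a point): Centre (half-way along, across and up) of the loose dark wooden frame rail with pale sawn ends, lying face down right of the jig, within 0.35 rad of world x; 0.08 to 0.17 kg. x runs along it, y points to its outer, longer side, z up. 36 mm high, 24 mm wide, ends cut at 45 degrees: outer side (y=+12 mm) 200 mm long, inner side (y=-12 mm) 152 mm.
- mitred_rail: The same loose rail; origin mid-underside, same axes. Along the top of its inner side runs a rebate 8 mm wide and 22 mm deep: above the ledge, 14 mm over the underside, the rail is only 16 mm wide (y = -4 to +12 mm). Grip it there, with fingertips above the ledge, so that they also clear the jig's fence.
- rail_tip (a point): Sharp outer tip of the loose rail's +x end, at its underside (+100 mm in x, +12 mm in y from the rail's middle). In the closed joint it meets joint_corner.
- joint_corner (a point): Outer corner of the joint, at the top of the jig's bed, 12 mm above the table. The clamped rail lies along -y from here, outer side at x=0. The loose rail belongs along -x from here, outer side at y=0, its x and y axes parallel to these, middle at x=-100, y=-12 mm. Pushing it along +x closes the joint, and the slanting mitre wedges it against the side fence.
- side_fence: Aluminium bar on the bed, 20 mm wide, 12 mm high above the bed; in the frame of joint_corner its inner face is at y=0 and it spans x=-175 to -10 mm (the body's own origin is the middle of the bed's top). Bed, fence and rails are rigid and slide on one another with friction about 0.3, so bearing down on the bed takes from the push that reaches the joint.
- corner_jig: Fixed plywood bed, 240 by 240 by 12 mm, origin at the middle of its underside; the joint corner is at x=+95, y=+95 mm. The bed beside the loose rail's place is clear; the hold-down on the clamped rail, with its star knob, stands at x=10 to 93, y=-60 to -10 mm and reaches 80 mm above the table.
- joint_mid (a point): Middle of the mitre face in the closed joint, half-way up: 12 mm inwards of both outer sides, 18 mm above the bed.
- clamped_rail: The equal rail fixed in the jig under the hold-down; origin mid-underside, x along it, y to its outer side.
- offcut: Square-cut piece of the same moulding, 165 mm long, 24 mm wide, 36 mm high, lying near the loose rail (either may be the one nearer the jig); origin mid-underside. To be left alone.
- corner_brace: Flat steel L-shaped brace, 40 by 40 by 2 mm, lying on the jig's bed well away from the loose rail's place. To be left alone.
Mind the look-alikes: they are no part of the job. What is shaped like the mitred_rail but purple is not meant.

How it is judged:
On the way, in this order (a step that is already met when the one before it is completed fails the run):
1. the mitred rail is lifted off the table, higher than the jig's bed (height (world z) of mitred_rail_mid above 0.036 m and contact force between the fingers and mitred_rail above 1 N), for 0.1 s.
2. the mitre is shut and pressed steadily for a second and a half (horizontal distance between rail_tip and joint_corner below 0.004 m and contact force between mitred_rail and clamped_rail between 4 and 25 N), for 1.5 s.
At the end, for the whole second after the job is handed in: The mitred rail lies flat on the bed (3 mm, 0.03 rad), in line with its fence (0.03 rad), its tip within 4 mm of the joint corner, pressed on the clamped rail with 4 to 25 N, at rest, still in the fingers, whose grasp point is over 70 mm from the mitre's middle (all of step 2 and angle between the x axis of mitred_rail and the x axis of joint_corner, either way round below 0.03 rad and angle between mitred_rail's own z axis and vertical below 0.03 rad and z of rail_tip in the frame of joint_corner between -0.003 and 0.003 m and contact force between the fingers and mitred_rail above 2 N and horizontal distance between the grasp point and joint_mid above 0.07 m and linear speed of mitred_rail below 0.01 m/s); the arm keeps its last pose, push and grip.
It fails at once if the offcut is moved by more than 30 mm (distance of offcut from where it was at the start of the episode above 0.03 m).
It fails at once if the corner brace is moved by more than 30 mm (distance of corner_brace from where it was at the start of the episode above 0.03 m).
It also fails if it takes over 64 s, if anything falls off the work surface, if the arm or the gripper's body presses on something with over 40 N, if the wrist force passes 120 N, or if a joint passes its speed limit or range.

ROBOT

A 6-joint arm with a two-finger parallel gripper is mounted at the origin on the work surface; the furniture and walls round the work are solid. World frame = base frame: x ahead of the robot, y to its left, z up, the work surface at z = 0. Lengths are in m, angles in rad, forces in N, time in s.
With the tool pointing down it reaches from about 0.4 to 0.825 m from the base axis. Payload 7 kg.
Tool frame: the origin (TCP) lies on the centre line of the jaws, within the pads' length; the fingertips stand 22 mm ahead of it and the grasp point (between the pads) lies 3 mm ahead of it (arm.tcp_to_tips is the distance from the TCP to the fingertips, in m); z points along the fingers, y is the line along which they close (so a half turn about z gives the same grasp; the last joint's range is limited). The gripper opens to 88 mm and grips with 3 to 60 N. Pads are 19 mm wide; open, the fingers measure 130 mm over their backs; the gripper's body (78 mm by 193 mm) begins 47 mm behind the grasp point.
Start: joints at [1.404, 0.359, 0.012, 0, -1.224, -0.288], TCP at [0.297, 0.606, 0.249] pointing down, gripper open.
Joint ranges: [-3.07, 3.07], [-1.43, 2.12], [-1.02, 1.25], [-3.03, 1.67], [-3.05, -0], [-3.03, 3.03]. Speed limits (rad/s): [2.39, 2.39, 3.01, 3.14, 3.14, 3.14].

INTERFACE

Orientations are given as [roll, pitch, yaw] about the fixed x, y, z axes, in that order (R = Rz(yaw) Ry(pitch) Rx(roll)).
In Python, from station import arm gives the robot as it stands.
- The arm moves only by the tool jog_arm, never from a script. Its argument "targets" is a list of rows, each an object of numbers: "dx", "dy", "dz": the shift along the tool's x, y, z in mm; "rx", "ry", "rz": the turn, a rotation vector about the tool's x, y, z in rad; "gripper": the closure, from 0 (fully open) to 1 (shut). In form: [{"dx": .., "dy": .., "dz": .., "rx": .., "ry": .., "rz": .., "gripper": ..}, ...]. A call has exactly 8 rows; each row is the pose to reach, as a shift and turn from the pose commanded when the call began, along the tool's axes at that moment; what a row does not reach only later rows make up. A row lasts 1/12 s, in which the tool goes at most 41.7 mm and 7.16 degrees, less where a joint would pass 70% of its speed; a pose out of reach is approached as far as the arm can. A call with a gripper value outside its range is refused whole. The fingers move at their own pace and stop on an object; "force" is the grip in N (left out, the last holds). Time passes only in rows, so rows that repeat a pose let the fingers close, or fill a call up. It gives the time, the measured TCP pose, the force, the opening and the grip force at its end, in the units of the state.
- arm.get_state(): the state, without advancing time (a new reading comes with each control period).
- arm.grab_frame(name): name is "side" or "top" or "wrist"; returns a dict with "frame" (480x640x3 uint8, red, green, blue), "z_map" (480x640 float32, m along the optical axis (not along the pixel's ray), 0 where there is no reading), "fx", "fy", "cx", "cy" (pixels), "view" (4x4, takes a point from world to camera coordinates). Camera axes: x right, y down, z forward; pixel columns grow to the right and rows downward; lengths in m; the calibration is good to about 2 mm. A picture is of the moment at which its call begins.
- arm.job_done(): hands the job in; it is judged then, once.
The state is a dict: "t": time; "q": joint angles; "qd": joint speeds; "joint_efforts": joint torques, N m; "eef_pos": TCP position; "ee_rot": TCP orientation; "force": force on the tool from outside, world axes, zero at the start; "moment": the same for the moment, N m; "width": finger opening in m; "gripper_force": force on a finger pad.
Only numpy, scipy, OpenCV 4.12 (cv2) and the standard library are available. Lean on these libraries where they do the work, as an engineer would, in place of code of your own. Each camera call takes 0.05 s, during which the arm holds its last target. There are 200 camera calls.

## Working session

There is one attempt and no reset: what is moved stays moved. The work goes in short steps, Python scripts to look and compute and a tool call to move; the robot and the scene stay as the last step left them, time stands still between calls to the robot, and variables do not carry over. Pictures are saved under pics/ and viewed, at most 10 in all, crops included, and the job is handed in when it is done.

Besides the shell and the picture viewer there is one more tool, called after "Call:" in YAML: its name, and indented under it one key for each argument. jog_arm: Moves the arm, as the interface text tells. Its arguments: {"type":"object","properties":{"targets":{"type":"array","items":{"type":"object","properties":{"dx":{"type":"number"},"dy":{"type":"number"},"dz":{"type":"number"},"rx":{"type":"number"},"ry":{"type":"number"},"rz":{"type":"number"},"gripper":{"type":"number"}}}},"force":{"type":"number"}},"required":["targets"]}

```bash
mkdir -p pics; ls; python3 - <<'E'
from station import arm
import cv2,numpy as np
for n in ("top","side"):
    f=arm.grab_frame(n); cv2.imwrite(f"pics/{n}0.png",f["frame"][:,:,::-1]); np.savez(f"{n}0.npz",**f)
    v=np.linalg.inv(f["view"]); print(n,f["fx"],f["fy"],f["cx"],f["cy"],v.round(3).tolist())
s=arm.get_state();print(s)
E
```

```text
pics
top 475.6250111416067 475.6250111416067 326.7972524353543 234.34508443021656 [[-0.01, -0.988, 0.154, 0.286], [-1.0, 0.01, -0.0, -0.062], [-0.001, -0.154, -0.988, 1.016], [0.0, 0.0, 0.0, 1.0]]
side 436.71019283777554 436.71019283777554 319.6749622404464 243.38921061630322 [[0.903, -0.215, 0.371, 0.053], [-0.428, -0.5, 0.753, -0.8], [0.024, -0.839, -0.544, 0.596], [0.0, 0.0, 0.0, 1.0]]
{'t': 0.1, 'q': array([ 1.40412124e+00,  3.59315879e-01,  1.11502896e-02, -3.12831090e-04,
       -1.22411841e+00, -2.88104361e-01]), 'qd': array([ 0.00088469, -0.00225144,  0.00283244,  0.0001663 ,  0.00033349,
        0.00180188]), 'joint_efforts': array([-1.72953271e-03, -5.84160519e+01,  2.93749934e+01,  7.01548263e+00,
        1.00903594e-02, -5.86464807e-05]), 'eef_pos': array([0.29634184, 0.60601065, 0.24771511]), 'ee_rot': array([ 3.14008273e+00, -1.40762346e-04, -4.54885852e-01]), 'force': array([ 0.38586485,  0.21595357, -1.53234974]), 'moment': array([-0.03593828, -0.02595815, -0.02721841]), 'gripper_force': 0.0, 'width': 0.0874814711404142}
```

View pics/top0.png

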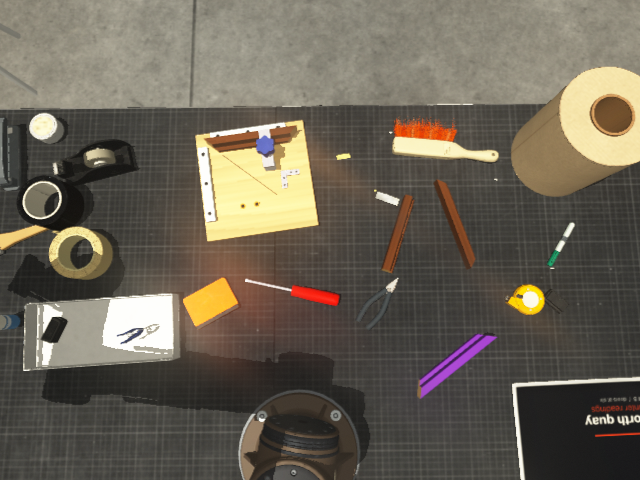

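View pics/side0.png

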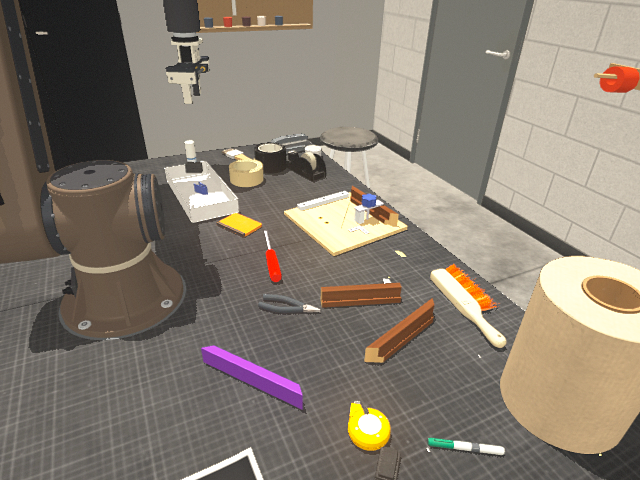

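The top view shows two brown rails: A at about (397,233) and B at about (455,223), plus a purple decoy at (457,365). The jig is at (257,180), with its free fence at (207,185). I'll enlarge A and B to see which has mitred ends.

```bash
cat > h.py <<'E'
import numpy as np,cv2
def ray(f,uv,z):
    v=np.linalg.inv(f["view"]); uv=np.atleast_2d(uv).astype(float)
    d=np.c_[(uv[:,0]-f["cx"])/f["fx"],(uv[:,1]-f["cy"])/f["fy"],np.ones(len(uv))]@v[:3,:3].T
    return v[:3,3]+d*((z-v[2,3])/d[:,2])[:,None]
def cloud(f):
    h,w=f["z_map"].shape; u,v=np.meshgrid(np.arange(w),np.arange(h)); z=f["z_map"]
    c=np.stack([(u-f["cx"])/f["fx"]*z,(v-f["cy"])/f["fy"]*z,z],-1); m=np.linalg.inv(f["view"])
    return c@m[:3,:3].T+m[:3,3]
E
python3 - <<'E'
from h import *
f=dict(np.load("top0.npz"));g=dict(np.load("side0.npz"))
a=cv2.resize(f["frame"][170:280,370:490],None,fx=5,fy=5,interpolation=cv2.INTER_CUBIC)[:,:,::-1]
b=cv2.resize(f["frame"][115:245,190:325],None,fx=4.2,fy=4.2,interpolation=cv2.INTER_CUBIC)[:,:,::-1]
cv2.imwrite("pics/rails.png",a);cv2.imwrite("pics/jig.png",b)
hsv=cv2.cvtColor(f["frame"],cv2.COLOR_RGB2HSV)
m=cv2.inRange(hsv,(0,90,30),(16,255,190)); P=cloud(f)
cs,_=cv2.findContours(m,cv2.RETR_EXTERNAL,cv2.CHAIN_APPROX_NONE)
for c in cs:
    if cv2.contourArea(c)<300: continue
    r=cv2.minAreaRect(c); k=np.zeros_like(m); cv2.drawContours(k,[c],-1,255,-1)
    z=P[k>0]; print(np.round(r[0]),np.round(r[1]),r[2],ray(f,[r[0]],.02).round(3),np.percentile(z[:,2],[5,50,95]).round(3))
    top=z[z[:,2]>.031][:,:2].astype(np.float32)
    if len(top)>20: 
        q=cv2.minAreaRect(top*1000);print("  top",q)
E
```

```text
[243. 285.] [102.  98.] 1.2453643083572388 [[0.337 0.114 0.02 ]] [-0.002  0.001  0.004]
[398. 233.] [13. 80.] 17.10272979736328 [[ 0.442 -0.213  0.02 ]] [0.003 0.036 0.04 ]
  top ((388.7460632324219, -170.4901123046875), (59.970245361328125, 292.8372497558594), 54.8454704284668)
[455. 223.] [95. 13.] 68.96248626708984 [[ 0.464 -0.335  0.02 ]] [0.003 0.035 0.04 ]
  top ((366.51177978515625, -244.22894287109375), (170.87643432617188, 360.3477783203125), 49.08989334106445)
[232. 142.] [16. 53.] 82.14668273925781 [[0.648 0.143 0.02 ]] [0.024 0.047 0.052]
  top ((494.4564514160156, 26.336257934570312), (440.94427490234375, 99.32804107666016), 35.612369537353516)
[613. 114.] [36. 38.] 90.0 [[ 0.703 -0.695  0.02 ]] [0.152 0.198 0.229]
  top ((466.3585205078125, -322.4965515136719), (66.10570526123047, 633.1940307617188), 31.942907333374023)
```

View pics/rails.png

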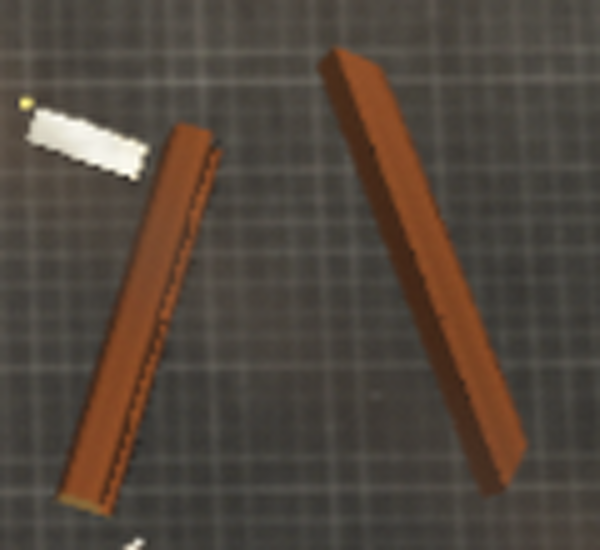

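View pics/jig.png

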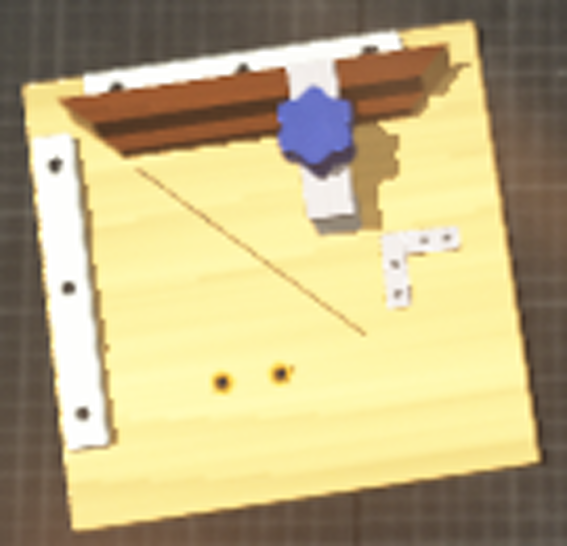

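B at about (455,223) is the target: its ends are cut at 45° and its outer side faces left. A at (397,233) has square ends and a visible ledge, so it's the offcut. In the jig crop, the clamped rail's tip is at crop (62,100) and the free fence's inner edge runs from (72,137) to (105,440).

```bash
python3 - <<'E'
from h import *
f=dict(np.load("top0.npz"))
R=lambda c,z,o,s:ray(f,np.array(c,float)/s-.4+np.array(o),z)[:,:2]*1000
r=R([(335,47),(503,492),(383,75),(527,445)],.036,(370,170),5);print(r.round(1))
d=r[0]-r[1];L=np.hypot(*d);d/=L;n=np.array([-d[1],d[0]])
d2=r[2]-r[3];print("L",L,np.hypot(*d2),"yaw",np.arctan2(d[1],d[0]),np.arctan2(d2[1],d2[0]),"width",(r[0]-r[2])@n)
print("mid",(r[0]+r[1])/2-12*n)
b=R([(22,87),(472,20),(540,460),(75,530)],.012,(190,115),4.2);print(b.round(1))
e=[b[0]-b[3],b[1]-b[2]];print("sides",[np.hypot(*x) for x in e],[np.arctan2(x[1],x[0]) for x in e],"yaw2",np.arctan2(*(b[0]-b[1])[::-1])-np.pi/2)
c=b.mean(0);y=np.mean([np.arctan2(x[1],x[0]) for x in e]);D=np.array([np.cos(y),np.sin(y)]);N=np.array([-D[1],D[0]])
print("corner",c+95*D+95*N, "clamped tip",R([(62,100)],.048,(190,115),4.2))
fe=R([(72,137),(104,440)],.024,(190,115),4.2);print("fence",fe,[(p-c)@N for p in fe],[(p-c)@D for p in fe])
E
```

```text
[[ 555.4 -296.1]
 [ 365.6 -356.7]
 [ 542.9 -315.9]
 [ 384.9 -367.8]]
L 199.22913351977093 166.2894366079215 yaw 0.3092112389925947 0.31721352747353515 width 15.054485313761782
mid [ 464.13395547 -337.86005466]
[[667.  227.4]
 [701.5  -9.3]
 [465.  -43.5]
 [431.3 192.8]]
sides [np.float64(238.19448622191538), np.float64(239.010290423723)] [np.float64(0.14574492055878538), np.float64(0.14366939037600485)] yaw2 0.14482396964285726
corner [646.49997593 199.56243539] clamped tip [[646.22677117 196.5777585 ]]
fence [[635.07951699 197.2123859 ]
 [475.36791838 176.45464536]] [np.float64(94.32137327510775), np.float64(96.81142505795164)] [np.float64(83.36002229942285), np.float64(-77.6756202332313)]
```

```bash
cat >> h.py <<'E'
def d2(p,yaw,x,y,z,yt):
    "tool-frame mm shift + rz from commanded (p mm, yaw) tool down"
    c,s=np.cos(yaw),np.sin(yaw); w=np.array([x,y,z])-p
    return np.round([c*w[0]+s*w[1], s*w[0]-c*w[1], -w[2], -(yt-yaw)],3)
E
python3 - <<'E'
from h import *
c,s=np.cos(.312),np.sin(.312)
g=np.array([464.1-8*c-4*s,-337.9-8*s+4*c]);print(g)
p=(297,606,249);print(d2(p,-.455,520,300,200,.312));print(d2((520,300,200),.312,540,0,200,.312));print(d2((540,0,200),.312,*g,150,.312))
E
```

```text
[ 455.25837684 -336.54881534]
[334.788 176.868  49.     -0.767]
[-73.054 291.656   0.     -0.   ]
[-183.958  294.288   50.      -0.   ]
```

Call:
jog_arm:
  targets:
    - {"dx":40,"dy":20,"dz":6,"rz":-0.1}
    - {"dx":75,"dy":40,"dz":12,"rz":-0.2}
    - {"dx":110,"dy":60,"dz":18,"rz":-0.3}
    - {"dx":145,"dy":80,"dz":24,"rz":-0.4}
    - {"dx":180,"dy":100,"dz":30,"rz":-0.5}
    - {"dx":215,"dy":120,"dz":36,"rz":-0.6}
    - {"dx":250,"dy":140,"dz":42,"rz":-0.7}
    - {"dx":285,"dy":160,"dz":49,"rz":-0.767}

```text
invalid input at $.targets[0]: expected keys dx, dy, dz, rx, ry, rz, gripper
```

Call:
jog_arm:
  targets:
    - {"dx":40,"dy":20,"dz":6,"rx":0,"ry":0,"rz":-0.1,"gripper":0}
    - {"dx":75,"dy":40,"dz":12,"rx":0,"ry":0,"rz":-0.2,"gripper":0}
    - {"dx":110,"dy":60,"dz":18,"rx":0,"ry":0,"rz":-0.3,"gripper":0}
    - {"dx":145,"dy":80,"dz":24,"rx":0,"ry":0,"rz":-0.4,"gripper":0}
    - {"dx":180,"dy":100,"dz":30,"rx":0,"ry":0,"rz":-0.5,"gripper":0}
    - {"dx":215,"dy":120,"dz":36,"rx":0,"ry":0,"rz":-0.6,"gripper":0}
    - {"dx":250,"dy":140,"dz":42,"rx":0,"ry":0,"rz":-0.7,"gripper":0}
    - {"dx":285,"dy":160,"dz":49,"rx":0,"ry":0,"rz":-0.767,"gripper":0}

```text
t: 0.77
eef_pos: [0.4829, 0.3356, 0.1993]
ee_rot: [-3.142, 0.0, 0.318]
force: [-0.2, 0.4, 1.1]
width: 0.0877
gripper_force: 0.0
```

Call:
jog_arm:
  targets:
    - {"dx":-6,"dy":40,"dz":0,"rx":0,"ry":0,"rz":0,"gripper":0}
    - {"dx":-12,"dy":80,"dz":0,"rx":0,"ry":0,"rz":0,"gripper":0}
    - {"dx":-18,"dy":120,"dz":0,"rx":0,"ry":0,"rz":0,"gripper":0}
    - {"dx":-24,"dy":160,"dz":0,"rx":0,"ry":0,"rz":0,"gripper":0}
    - {"dx":-30,"dy":200,"dz":0,"rx":0,"ry":0,"rz":0,"gripper":0}
    - {"dx":-36,"dy":240,"dz":0,"rx":0,"ry":0,"rz":0,"gripper":0}
    - {"dx":-42,"dy":280,"dz":0,"rx":0,"ry":0,"rz":0,"gripper":0}
    - {"dx":-50,"dy":320,"dz":0,"rx":0,"ry":0,"rz":0,"gripper":0}

```text
t: 1.43
eef_pos: [0.5329, 0.0157, 0.1995]
ee_rot: [-3.142, -0.0, 0.312]
force: [1.7, 0.8, -1.0]
width: 0.0876
gripper_force: 0.0
```

Call:
jog_arm:
  targets:
    - {"dx":-20,"dy":35,"dz":4,"rx":0,"ry":0,"rz":0,"gripper":0}
    - {"dx":-40,"dy":70,"dz":8,"rx":0,"ry":0,"rz":0,"gripper":0}
    - {"dx":-60,"dy":105,"dz":12,"rx":0,"ry":0,"rz":0,"gripper":0}
    - {"dx":-80,"dy":140,"dz":16,"rx":0,"ry":0,"rz":0,"gripper":0}
    - {"dx":-100,"dy":175,"dz":20,"rx":0,"ry":0,"rz":0,"gripper":0}
    - {"dx":-120,"dy":210,"dz":24,"rx":0,"ry":0,"rz":0,"gripper":0}
    - {"dx":-140,"dy":245,"dz":28,"rx":0,"ry":0,"rz":0,"gripper":0}
    - {"dx":-160,"dy":280,"dz":30,"rx":0,"ry":0,"rz":0,"gripper":0}

```text
t: 2.1
eef_pos: [0.4655, -0.2997, 0.169]
ee_rot: [-3.141, 0.001, 0.312]
force: [2.0, 0.2, -0.2]
width: 0.0877
gripper_force: 0.0
```

Call:
jog_arm:
  targets:
    - {"dx":-12,"dy":16,"dz":0,"rx":0,"ry":0,"rz":0,"gripper":0}
    - {"dx":-23,"dy":32,"dz":0,"rx":0,"ry":0,"rz":0,"gripper":0}
    - {"dx":-23,"dy":32,"dz":0,"rx":0,"ry":0,"rz":0,"gripper":0}
    - {"dx":-23,"dy":32,"dz":0,"rx":0,"ry":0,"rz":0,"gripper":0}
    - {"dx":-23,"dy":32,"dz":0,"rx":0,"ry":0,"rz":0,"gripper":0}
    - {"dx":-23,"dy":32,"dz":0,"rx":0,"ry":0,"rz":0,"gripper":0}
    - {"dx":-23,"dy":32,"dz":0,"rx":0,"ry":0,"rz":0,"gripper":0}
    - {"dx":-23,"dy":32,"dz":0,"rx":0,"ry":0,"rz":0,"gripper":0}

```text
t: 2.77
eef_pos: [0.455, -0.3348, 0.1697]
ee_rot: [3.142, -0.0, 0.314]
force: [-0.3, 0.1, 0.4]
width: 0.0875
gripper_force: 0.0
```

```bash
python3 - <<'E'
from station import arm
from h import *
f=arm.grab_frame("wrist"); cv2.imwrite("pics/w1.png",f["frame"][:,:,::-1]); np.savez("w1.npz",**f)
print(np.linalg.inv(f["view"]).round(3),f["fx"],arm.get_state()["eef_pos"])
E
```

```text
[[ 0.309 -0.906 -0.289  0.534]
 [-0.951 -0.294 -0.094 -0.309]
 [ 0.     0.304 -0.953  0.306]
 [ 0.     0.     0.     1.   ]] 343.8379102412166 [ 0.45499318 -0.33492663  0.16971633]
```

View pics/w1.png

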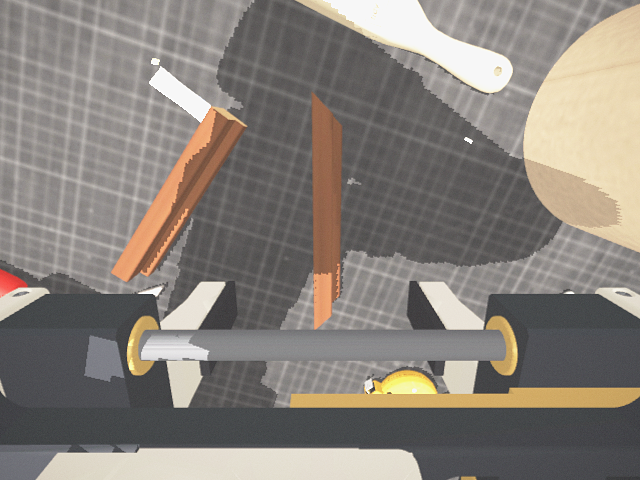

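The wrist view shows the mitred rail running vertically at columns 312–341, with its sharp tip at (312,93). The offcut is well clear at (180,195).

```bash
python3 - <<'E'
from h import *
f=dict(np.load("w1.npz"))
hsv=cv2.cvtColor(f["frame"],cv2.COLOR_RGB2HSV); m=cv2.inRange(hsv,(2,100,60),(16,255,255)); m[:,:280]=0;m[:,360:]=0
for r in range(90,330,12):
    c=np.flatnonzero(m[r]); print(r,(c.min(),c.max()) if len(c) else None,end=' ')
rows=range(110,300,6); L=np.array([(np.flatnonzero(m[r]).min(),r+.5) for r in rows],float)
p=ray(f,L,.036)[:,:2]*1000; vx,vy,x0,y0=cv2.fitLine(p.astype(np.float32),cv2.DIST_HUBER,0,.01,.01).ravel()
if vx<0: vx,vy=-vx,-vy
rr=[r for r in range(60,130) if m[r].any()][0]; tip=ray(f,[(np.flatnonzero(m[rr]).min(),rr)],.036)[0,:2]*1000
yaw=np.arctan2(vy,vx); d=np.array([vx,vy]);n=np.array([-vy,vx]); o=np.array([x0,y0]);t=o+d*((tip-o)@d)
print("\nyaw",yaw,"tip",tip,t,"mid",t-100*d-12*n,"grasp",t-108*d-8*n)
E
```

```text
90 None 102 (np.int64(312), np.int64(321)) 114 (np.int64(312), np.int64(332)) 126 (np.int64(312), np.int64(341)) 138 (np.int64(312), np.int64(341)) 150 (np.int64(313), np.int64(341)) 162 (np.int64(312), np.int64(340)) 174 (np.int64(313), np.int64(340)) 186 (np.int64(313), np.int64(340)) 198 (np.int64(313), np.int64(340)) 210 (np.int64(313), np.int64(340)) 222 (np.int64(313), np.int64(339)) 234 (np.int64(313), np.int64(339)) 246 (np.int64(313), np.int64(339)) 258 (np.int64(313), np.int64(339)) 270 (np.int64(314), np.int64(339)) 282 (np.int64(314), np.int64(339)) 294 (np.int64(314), np.int64(339)) 306 (np.int64(314), np.int64(331)) 318 (np.int64(314), np.int64(327)) 
yaw 0.3177284 tip [ 555.36733704 -294.43641791] [ 555.28093864 -294.17370736] mid [ 464.03510119 -336.81402337] grasp [ 455.18587686 -335.51351057]
```

Call:
jog_arm:
  targets:
    - {"dx":0,"dy":1,"dz":25,"rx":0,"ry":0,"rz":-0.003,"gripper":0}
    - {"dx":0,"dy":1,"dz":50,"rx":0,"ry":0,"rz":-0.003,"gripper":0}
    - {"dx":0,"dy":1,"dz":75,"rx":0,"ry":0,"rz":-0.003,"gripper":0}
    - {"dx":0,"dy":1,"dz":95,"rx":0,"ry":0,"rz":-0.003,"gripper":0}
    - {"dx":0,"dy":1,"dz":110,"rx":0,"ry":0,"rz":-0.003,"gripper":0}
    - {"dx":0,"dy":1,"dz":122,"rx":0,"ry":0,"rz":-0.003,"gripper":0}
    - {"dx":0,"dy":1,"dz":130,"rx":0,"ry":0,"rz":-0.003,"gripper":0}
    - {"dx":0,"dy":1,"dz":130,"rx":0,"ry":0,"rz":-0.003,"gripper":0}

```text
t: 3.48
eef_pos: [0.4542, -0.3359, 0.038]
ee_rot: [-3.14, 0.002, 0.315]
force: [-0.4, 0.1, -0.7]
width: 0.0878
gripper_force: 0.0
```

Call:
jog_arm:
  targets:
    - {"dx":0,"dy":0,"dz":0,"rx":0,"ry":0,"rz":0,"gripper":0.4}
    - {"dx":0,"dy":0,"dz":0,"rx":0,"ry":0,"rz":0,"gripper":0.6}
    - {"dx":0,"dy":0,"dz":0,"rx":0,"ry":0,"rz":0,"gripper":0.7}
    - {"dx":0,"dy":0,"dz":0,"rx":0,"ry":0,"rz":0,"gripper":0.8}
    - {"dx":0,"dy":0,"dz":0,"rx":0,"ry":0,"rz":0,"gripper":0.9}
    - {"dx":0,"dy":0,"dz":0,"rx":0,"ry":0,"rz":0,"gripper":1}
    - {"dx":0,"dy":0,"dz":0,"rx":0,"ry":0,"rz":0,"gripper":1}
    - {"dx":0,"dy":0,"dz":0,"rx":0,"ry":0,"rz":0,"gripper":1}
  force: 45

```text
t: 4.15
eef_pos: [0.455, -0.3366, 0.0397]
ee_rot: [3.141, -0.0, 0.315]
force: [-0.2, -0.8, -0.5]
width: 0.0403
gripper_force: 0.0
```

Call:
jog_arm:
  targets:
    - {"dx":0,"dy":0,"dz":0,"rx":0,"ry":0,"rz":0,"gripper":1}
    - {"dx":0,"dy":0,"dz":0,"rx":0,"ry":0,"rz":0,"gripper":1}
    - {"dx":0,"dy":0,"dz":0,"rx":0,"ry":0,"rz":0,"gripper":1}
    - {"dx":0,"dy":0,"dz":0,"rx":0,"ry":0,"rz":0,"gripper":1}
    - {"dx":0,"dy":0,"dz":0,"rx":0,"ry":0,"rz":0,"gripper":1}
    - {"dx":0,"dy":0,"dz":0,"rx":0,"ry":0,"rz":0,"gripper":1}
    - {"dx":0,"dy":0,"dz":0,"rx":0,"ry":0,"rz":0,"gripper":1}
    - {"dx":0,"dy":0,"dz":0,"rx":0,"ry":0,"rz":0,"gripper":1}
  force: 45

```text
t: 4.82
eef_pos: [0.4549, -0.3365, 0.0395]
ee_rot: [-3.142, 0.0, 0.315]
force: [-0.3, 0.3, -0.5]
width: 0.0156
gripper_force: 45.0
```

Call:
jog_arm:
  targets:
    - {"dx":0,"dy":0,"dz":-5,"rx":0,"ry":0,"rz":0,"gripper":1}
    - {"dx":0,"dy":0,"dz":-15,"rx":0,"ry":0,"rz":0,"gripper":1}
    - {"dx":0,"dy":0,"dz":-30,"rx":0,"ry":0,"rz":0,"gripper":1}
    - {"dx":0,"dy":0,"dz":-50,"rx":0,"ry":0,"rz":0,"gripper":1}
    - {"dx":0,"dy":0,"dz":-70,"rx":0,"ry":0,"rz":0,"gripper":1}
    - {"dx":0,"dy":0,"dz":-90,"rx":0,"ry":0,"rz":0,"gripper":1}
    - {"dx":0,"dy":0,"dz":-105,"rx":0,"ry":0,"rz":0,"gripper":1}
    - {"dx":0,"dy":0,"dz":-115,"rx":0,"ry":0,"rz":0,"gripper":1}

```text
t: 5.48
eef_pos: [0.4556, -0.3369, 0.1575]
ee_rot: [3.139, -0.002, 0.315]
force: [1.0, -0.3, -0.9]
width: 0.0158
gripper_force: 45.0
```

Call:
jog_arm:
  targets:
    - {"dx":5,"dy":-10,"dz":0,"rx":0,"ry":0,"rz":0,"gripper":1}
    - {"dx":15,"dy":-30,"dz":0,"rx":0,"ry":0,"rz":0,"gripper":1}
    - {"dx":28,"dy":-57,"dz":0,"rx":0,"ry":0,"rz":0.02,"gripper":1}
    - {"dx":42,"dy":-85,"dz":0,"rx":0,"ry":0,"rz":0.04,"gripper":1}
    - {"dx":56,"dy":-113,"dz":0,"rx":0,"ry":0,"rz":0.06,"gripper":1}
    - {"dx":70,"dy":-141,"dz":0,"rx":0,"ry":0,"rz":0.08,"gripper":1}
    - {"dx":84,"dy":-169,"dz":0,"rx":0,"ry":0,"rz":0.1,"gripper":1}
    - {"dx":98,"dy":-197,"dz":0,"rx":0,"ry":0,"rz":0.12,"gripper":1}

```text
t: 6.15
eef_pos: [0.4863, -0.1169, 0.1541]
ee_rot: [-3.141, 0.001, 0.194]
force: [0.2, 0.8, -0.9]
width: 0.0158
gripper_force: 45.0
```

Call:
jog_arm:
  targets:
    - {"dx":13,"dy":-36,"dz":0,"rx":0,"ry":0,"rz":0.01,"gripper":1}
    - {"dx":26,"dy":-73,"dz":0,"rx":0,"ry":0,"rz":0.02,"gripper":1}
    - {"dx":39,"dy":-110,"dz":0,"rx":0,"ry":0,"rz":0.03,"gripper":1}
    - {"dx":52,"dy":-147,"dz":0,"rx":0,"ry":0,"rz":0.04,"gripper":1}
    - {"dx":65,"dy":-184,"dz":0,"rx":0,"ry":0,"rz":0.05,"gripper":1}
    - {"dx":78,"dy":-219,"dz":0,"rx":0,"ry":0,"rz":0.05,"gripper":1}
    - {"dx":88,"dy":-250,"dz":0,"rx":0,"ry":0,"rz":0.05,"gripper":1}
    - {"dx":97,"dy":-274,"dz":0,"rx":0,"ry":0,"rz":0.05,"gripper":1}

```text
t: 6.82
eef_pos: [0.5282, 0.1716, 0.154]
ee_rot: [3.141, 0.001, 0.147]
force: [-0.3, -0.3, -0.4]
width: 0.0158
gripper_force: 45.0
```

Call:
jog_arm:
  targets:
    - {"dx":0,"dy":0,"dz":20,"rx":0,"ry":0,"rz":0,"gripper":1}
    - {"dx":0,"dy":0,"dz":40,"rx":0,"ry":0,"rz":0,"gripper":1}
    - {"dx":0,"dy":0,"dz":60,"rx":0,"ry":0,"rz":0,"gripper":1}
    - {"dx":0,"dy":0,"dz":70,"rx":0,"ry":0,"rz":0,"gripper":1}
    - {"dx":0,"dy":0,"dz":75,"rx":0,"ry":0,"rz":0,"gripper":1}
    - {"dx":0,"dy":0,"dz":75,"rx":0,"ry":0,"rz":0,"gripper":1}
    - {"dx":0,"dy":0,"dz":75,"rx":0,"ry":0,"rz":0,"gripper":1}
    - {"dx":0,"dy":0,"dz":75,"rx":0,"ry":0,"rz":0,"gripper":1}

```text
t: 7.48
eef_pos: [0.5297, 0.169, 0.0806]
ee_rot: [-3.141, -0.002, 0.145]
force: [0.2, -0.2, -1.4]
width: 0.016
gripper_force: 45.0
```

```bash
python3 - <<'E'
from station import arm
from h import *
f=arm.grab_frame("wrist"); cv2.imwrite("pics/w2.png",f["frame"][:,:,::-1]); np.savez("w2.npz",**f)
s=arm.get_state();print(s["eef_pos"],s["ee_rot"],s["force"],s["moment"])
E
```

```text
[0.52969996 0.16906108 0.08066628] [-3.14079485e+00 -1.74215021e-03  1.45092349e-01] [ 0.37726712 -0.74706971 -0.69760155] [-0.0784443  -0.01569159  0.00365047]
```

View pics/w2.png

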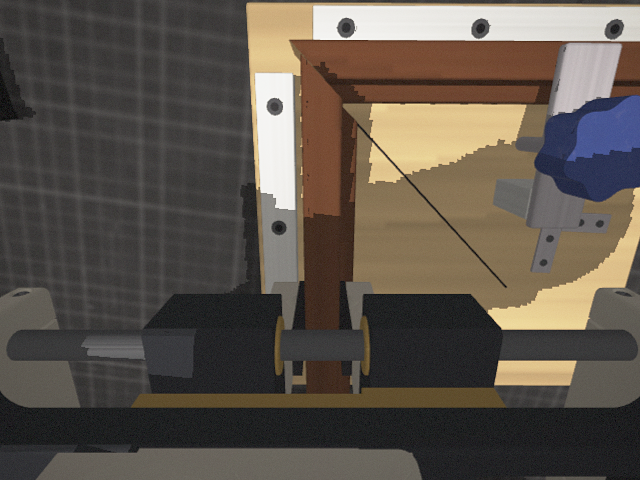

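The wrist view has the loose rail parallel to the fence. Its tip is at about (302,52), the clamped rail's tip at (291,40), and the fence's inner top edge runs from (293,73) to (298,285).

```bash
python3 - <<'E'
from h import *
f=dict(np.load("w2.npz"))
R=lambda c,z:ray(f,c,z)[:,:2]*1000
D=np.array([np.cos(.145),np.sin(.145)]);N=np.array([-D[1],D[0]])
fe=R([(294,74),(298,280)],.024);cl=R([(291,40),(560,41)],.048);lo=R([(302,52),(304,260)],.0772)
for n,p in(("fence",fe),("clamped",cl),("loose",lo)): print(n,p.round(1).tolist(),"D",(p@D).round(1),"N",(p@N).round(1),"ang",np.arctan2(*(p[0]-p[1])[::-1]))
c=np.array([646.4,198.5]);print("corner est D,N",c@D,c@N)
E
```

```text
fence [[635.8, 199.4], [521.9, 183.1]] D [658.  542.9] N [105.5 105.8] ang 0.14223523498046825
clamped [[646.1, 200.1], [662.7, 84.0]] D [668.2 667.8] N [104.7 -12.6] ang 1.7127353344138487
loose [[636.9, 192.5], [556.5, 181.2]] D [658.  576.9] N [98.4 98.9] ang 0.13871910430559858
corner est D,N 668.2983648534554 103.01701575078609
```

Call:
jog_arm:
  targets:
    - {"dx":0,"dy":0,"dz":8,"rx":0,"ry":0,"rz":0.001,"gripper":1}
    - {"dx":0,"dy":0,"dz":15,"rx":0,"ry":0,"rz":0.001,"gripper":1}
    - {"dx":0,"dy":0,"dz":20,"rx":0,"ry":0,"rz":0.001,"gripper":1}
    - {"dx":0,"dy":0,"dz":24,"rx":0,"ry":0,"rz":0.001,"gripper":1}
    - {"dx":0,"dy":0,"dz":26,"rx":0,"ry":0,"rz":0.001,"gripper":1}
    - {"dx":0,"dy":0,"dz":28,"rx":0,"ry":0,"rz":0.001,"gripper":1}
    - {"dx":0,"dy":0,"dz":28,"rx":0,"ry":0,"rz":0.001,"gripper":1}
    - {"dx":0,"dy":0,"dz":28,"rx":0,"ry":0,"rz":0.001,"gripper":1}

```text
t: 8.2
eef_pos: [0.5292, 0.1688, 0.0515]
ee_rot: [-3.142, -0.0, 0.144]
force: [-0.3, -0.1, -0.5]
width: 0.0156
gripper_force: 45.0
```

Call:
jog_arm:
  targets:
    - {"dx":0,"dy":0,"dz":0,"rx":0,"ry":0,"rz":0,"gripper":1}
    - {"dx":1,"dy":-1,"dz":0,"rx":0,"ry":0,"rz":0,"gripper":1}
    - {"dx":2,"dy":-2,"dz":0,"rx":0,"ry":0,"rz":0,"gripper":1}
    - {"dx":3,"dy":-3,"dz":0,"rx":0,"ry":0,"rz":0,"gripper":1}
    - {"dx":4,"dy":-3.5,"dz":0,"rx":0,"ry":0,"rz":0,"gripper":1}
    - {"dx":4,"dy":-3.5,"dz":0,"rx":0,"ry":0,"rz":0,"gripper":1}
    - {"dx":4,"dy":-3.5,"dz":0,"rx":0,"ry":0,"rz":0,"gripper":1}
    - {"dx":4,"dy":-3.5,"dz":0,"rx":0,"ry":0,"rz":0,"gripper":1}

```text
t: 8.87
eef_pos: [0.5325, 0.1727, 0.0515]
ee_rot: [3.142, 0.0, 0.144]
force: [0.6, 0.2, 0.5]
width: 0.0155
gripper_force: 45.0
```

Call:
jog_arm:
  targets:
    - {"dx":0,"dy":-0.5,"dz":0,"rx":0,"ry":0,"rz":0,"gripper":1}
    - {"dx":0.5,"dy":-1,"dz":0,"rx":0,"ry":0,"rz":0,"gripper":1}
    - {"dx":1,"dy":-1.5,"dz":0,"rx":0,"ry":0,"rz":0,"gripper":1}
    - {"dx":1.5,"dy":-1.5,"dz":0,"rx":0,"ry":0,"rz":0,"gripper":1}
    - {"dx":2,"dy":-1.5,"dz":0,"rx":0,"ry":0,"rz":0,"gripper":1}
    - {"dx":2.5,"dy":-1.5,"dz":0,"rx":0,"ry":0,"rz":0,"gripper":1}
    - {"dx":3,"dy":-1.5,"dz":0,"rx":0,"ry":0,"rz":0,"gripper":1}
    - {"dx":3,"dy":-1.5,"dz":0,"rx":0,"ry":0,"rz":0,"gripper":1}

```text
t: 9.53
eef_pos: [0.5354, 0.1747, 0.0516]
ee_rot: [3.142, -0.0, 0.144]
force: [-0.7, 1.1, -1.0]
width: 0.0156
gripper_force: 45.0
```

Call:
jog_arm:
  targets:
    - {"dx":0.3,"dy":-0.3,"dz":0,"rx":0,"ry":0,"rz":0,"gripper":1}
    - {"dx":0.6,"dy":-0.6,"dz":0,"rx":0,"ry":0,"rz":0,"gripper":1}
    - {"dx":0.9,"dy":-0.8,"dz":0,"rx":0,"ry":0,"rz":0,"gripper":1}
    - {"dx":1.2,"dy":-0.8,"dz":0,"rx":0,"ry":0,"rz":0,"gripper":1}
    - {"dx":1.5,"dy":-0.8,"dz":0,"rx":0,"ry":0,"rz":0,"gripper":1}
    - {"dx":1.5,"dy":-0.8,"dz":0,"rx":0,"ry":0,"rz":0,"gripper":1}
    - {"dx":1.5,"dy":-0.8,"dz":0,"rx":0,"ry":0,"rz":0,"gripper":1}
    - {"dx":1.5,"dy":-0.8,"dz":0,"rx":0,"ry":0,"rz":0,"gripper":1}

```text
t: 10.2
eef_pos: [0.5366, 0.1757, 0.0516]
ee_rot: [3.142, 0.0, 0.144]
force: [0.8, -0.2, -0.7]
width: 0.0157
gripper_force: 45.0
```

```bash
python3 - <<'E'
from station import arm
from h import *
f=arm.grab_frame("wrist"); cv2.imwrite("pics/w3.png",cv2.resize(f["frame"][20:300,230:430],None,fx=2.1,fy=2.1,interpolation=cv2.INTER_CUBIC)[:,:,::-1]); np.savez("w3.npz",**f)
s=arm.get_state();print(s["eef_pos"],s["ee_rot"],s["force"],s["moment"])
E
```

```text
[0.53662732 0.17569994 0.0515509 ] [-3.14158714e+00  2.67916808e-05  1.44212488e-01] [-0.32489138 -0.10636041 -2.02248012] [-0.04951521  0.0088772   0.02579054]
```

View pics/w3.png

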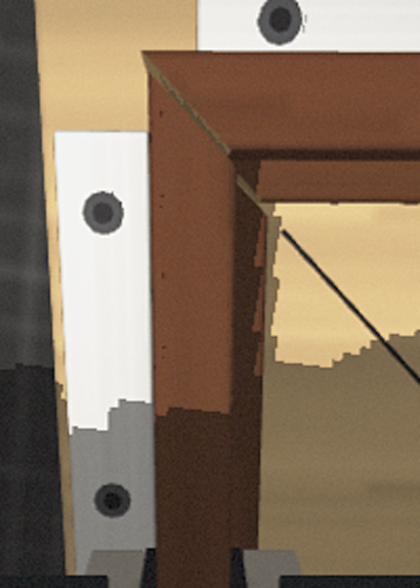

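The mitre is nearly closed, with a thin pale gap from crop (148,60) to (265,210), and the rail lies along the fence. I'll now creep along +x until it makes contact.

Call:
jog_arm:
  targets:
    - {"dx":0.2,"dy":0,"dz":0,"rx":0,"ry":0,"rz":0,"gripper":1}
    - {"dx":0.4,"dy":0,"dz":0,"rx":0,"ry":0,"rz":0,"gripper":1}
    - {"dx":0.6,"dy":0,"dz":0,"rx":0,"ry":0,"rz":0,"gripper":1}
    - {"dx":0.8,"dy":0,"dz":0,"rx":0,"ry":0,"rz":0,"gripper":1}
    - {"dx":1,"dy":0,"dz":0,"rx":0,"ry":0,"rz":0,"gripper":1}
    - {"dx":1.2,"dy":0,"dz":0,"rx":0,"ry":0,"rz":0,"gripper":1}
    - {"dx":1.2,"dy":0,"dz":0,"rx":0,"ry":0,"rz":0,"gripper":1}
    - {"dx":1.2,"dy":0,"dz":0,"rx":0,"ry":0,"rz":0,"gripper":1}

```text
t: 10.92
eef_pos: [0.5378, 0.1759, 0.0515]
ee_rot: [3.142, 0.0, 0.144]
force: [-0.8, -0.1, -1.3]
width: 0.0158
gripper_force: 45.0
```

Call:
jog_arm:
  targets:
    - {"dx":0.2,"dy":0,"dz":0,"rx":0,"ry":0,"rz":0,"gripper":1}
    - {"dx":0.4,"dy":0,"dz":0,"rx":0,"ry":0,"rz":0,"gripper":1}
    - {"dx":0.6,"dy":0,"dz":0,"rx":0,"ry":0,"rz":0,"gripper":1}
    - {"dx":0.6,"dy":0,"dz":0,"rx":0,"ry":0,"rz":0,"gripper":1}
    - {"dx":0.6,"dy":0,"dz":0,"rx":0,"ry":0,"rz":0,"gripper":1}
    - {"dx":0.6,"dy":0,"dz":0,"rx":0,"ry":0,"rz":0,"gripper":1}
    - {"dx":0.6,"dy":0,"dz":0,"rx":0,"ry":0,"rz":0,"gripper":1}
    - {"dx":0.6,"dy":0,"dz":0,"rx":0,"ry":0,"rz":0,"gripper":1}

```text
t: 11.58
eef_pos: [0.5384, 0.176, 0.0516]
ee_rot: [-3.142, -0.0, 0.144]
force: [-0.2, 0.2, 0.0]
width: 0.0156
gripper_force: 45.0
```

Call:
jog_arm:
  targets:
    - {"dx":0.2,"dy":0,"dz":0,"rx":0,"ry":0,"rz":0,"gripper":1}
    - {"dx":0.4,"dy":0,"dz":0,"rx":0,"ry":0,"rz":0,"gripper":1}
    - {"dx":0.6,"dy":0,"dz":0,"rx":0,"ry":0,"rz":0,"gripper":1}
    - {"dx":0.6,"dy":0,"dz":0,"rx":0,"ry":0,"rz":0,"gripper":1}
    - {"dx":0.6,"dy":0,"dz":0,"rx":0,"ry":0,"rz":0,"gripper":1}
    - {"dx":0.6,"dy":0,"dz":0,"rx":0,"ry":0,"rz":0,"gripper":1}
    - {"dx":0.6,"dy":0,"dz":0,"rx":0,"ry":0,"rz":0,"gripper":1}
    - {"dx":0.6,"dy":0,"dz":0,"rx":0,"ry":0,"rz":0,"gripper":1}

```text
t: 12.25
eef_pos: [0.5388, 0.176, 0.0515]
ee_rot: [3.142, 0.0, 0.144]
force: [-4.6, 0.4, 2.2]
width: 0.0157
gripper_force: 45.0
```

Call:
jog_arm:
  targets:
    - {"dx":0.2,"dy":0,"dz":0,"rx":0,"ry":0,"rz":0,"gripper":1}
    - {"dx":0.4,"dy":0,"dz":0,"rx":0,"ry":0,"rz":0,"gripper":1}
    - {"dx":0.5,"dy":0,"dz":0,"rx":0,"ry":0,"rz":0,"gripper":1}
    - {"dx":0.5,"dy":0,"dz":0,"rx":0,"ry":0,"rz":0,"gripper":1}
    - {"dx":0.5,"dy":0,"dz":0,"rx":0,"ry":0,"rz":0,"gripper":1}
    - {"dx":0.5,"dy":0,"dz":0,"rx":0,"ry":0,"rz":0,"gripper":1}
    - {"dx":0.5,"dy":0,"dz":0,"rx":0,"ry":0,"rz":0,"gripper":1}
    - {"dx":0.5,"dy":0,"dz":0,"rx":0,"ry":0,"rz":0,"gripper":1}

```text
t: 12.92
eef_pos: [0.5389, 0.176, 0.0515]
ee_rot: [3.141, 0.001, 0.144]
force: [-7.3, 1.6, 3.0]
width: 0.0158
gripper_force: 45.0
```

Call:
jog_arm:
  targets:
    - {"dx":0.2,"dy":0,"dz":0,"rx":0,"ry":0,"rz":0,"gripper":1}
    - {"dx":0.4,"dy":0,"dz":0,"rx":0,"ry":0,"rz":0,"gripper":1}
    - {"dx":0.5,"dy":0,"dz":0,"rx":0,"ry":0,"rz":0,"gripper":1}
    - {"dx":0.5,"dy":0,"dz":0,"rx":0,"ry":0,"rz":0,"gripper":1}
    - {"dx":0.5,"dy":0,"dz":0,"rx":0,"ry":0,"rz":0,"gripper":1}
    - {"dx":0.5,"dy":0,"dz":0,"rx":0,"ry":0,"rz":0,"gripper":1}
    - {"dx":0.5,"dy":0,"dz":0,"rx":0,"ry":0,"rz":0,"gripper":1}
    - {"dx":0.5,"dy":0,"dz":0,"rx":0,"ry":0,"rz":0,"gripper":1}

```text
t: 13.58
eef_pos: [0.539, 0.176, 0.0515]
ee_rot: [3.141, 0.002, 0.144]
force: [-9.4, 2.2, 3.9]
width: 0.0154
gripper_force: 45.0
```

```bash
python3 - <<'E'
from station import arm
from h import *
F=[]
for i in range(6):
    f=arm.grab_frame("wrist"); s=arm.get_state();F.append(np.r_[s["force"],s["moment"]])
cv2.imwrite("pics/w4.png",cv2.resize(f["frame"][20:300,230:430],None,fx=2.1,fy=2.1,interpolation=cv2.INTER_CUBIC)[:,:,::-1]); np.savez("w4.npz",**f)
print(s["eef_pos"],s["ee_rot"],np.mean(F,0).round(2),np.std(F,0).round(2))
E
```

```text
[0.53905257 0.17604357 0.0515236 ] [3.14132259e+00 1.57362671e-03 1.44286807e-01] [-8.09  2.11  4.82  0.81  2.89  0.19] [0.42 0.47 0.31 0.02 0.02 0.04]
```

View pics/w4.png

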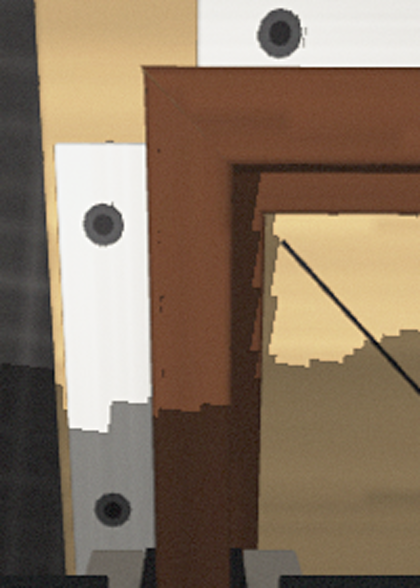

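The mitre is shut: no pale gap remains at crop (148,70)–(262,212), and the rail is against the fence. I'll raise the push towards 12 N, ease the rail onto the fence and relieve the bearing on the bed.

Call:
jog_arm:
  targets:
    - {"dx":0.1,"dy":-0.1,"dz":-0.1,"rx":0,"ry":0,"rz":0,"gripper":1}
    - {"dx":0.2,"dy":-0.2,"dz":-0.2,"rx":0,"ry":0,"rz":0,"gripper":1}
    - {"dx":0.4,"dy":-0.3,"dz":-0.2,"rx":0,"ry":0,"rz":0,"gripper":1}
    - {"dx":0.6,"dy":-0.3,"dz":-0.2,"rx":0,"ry":0,"rz":0,"gripper":1}
    - {"dx":0.7,"dy":-0.3,"dz":-0.2,"rx":0,"ry":0,"rz":0,"gripper":1}
    - {"dx":0.7,"dy":-0.3,"dz":-0.2,"rx":0,"ry":0,"rz":0,"gripper":1}
    - {"dx":0.7,"dy":-0.3,"dz":-0.2,"rx":0,"ry":0,"rz":0,"gripper":1}
    - {"dx":0.7,"dy":-0.3,"dz":-0.2,"rx":0,"ry":0,"rz":0,"gripper":1}

```text
t: 14.55
eef_pos: [0.5394, 0.1764, 0.0515]
ee_rot: [3.141, 0.002, 0.144]
force: [-9.9, 1.7, 4.7]
width: 0.0155
gripper_force: 45.0
```

```bash
cat > ft.py <<'E'
from station import arm
from h import *
F=[]
for i in range(6):
    arm.grab_frame("wrist"); s=arm.get_state();F.append(np.r_[s["force"],s["moment"]])
m=np.mean(F,0);c,sn=np.cos(.144),np.sin(.144)
print(s["t"],s["eef_pos"],s["ee_rot"],m.round(2),"jig x,y",c*m[0]+sn*m[1],-sn*m[0]+c*m[1],s["gripper_force"],s["width"])
E
python3 ft.py
```

```text
14.85 [0.53932604 0.17633544 0.0515154 ] [3.14120970e+00 2.24395131e-03 1.44199555e-01] [-9.05  2.72  4.53  0.93  3.2   0.24] jig x,y -8.561786088634832 3.991348647904995 45.03647446632385 0.015642056162075993
```

Call:
jog_arm:
  targets:
    - {"dx":0.1,"dy":-0.2,"dz":-0.1,"rx":0,"ry":0,"rz":0,"gripper":1}
    - {"dx":0.2,"dy":-0.4,"dz":-0.2,"rx":0,"ry":0,"rz":0,"gripper":1}
    - {"dx":0.4,"dy":-0.6,"dz":-0.3,"rx":0,"ry":0,"rz":0,"gripper":1}
    - {"dx":0.6,"dy":-0.8,"dz":-0.3,"rx":0,"ry":0,"rz":0,"gripper":1}
    - {"dx":0.7,"dy":-0.8,"dz":-0.3,"rx":0,"ry":0,"rz":0,"gripper":1}
    - {"dx":0.8,"dy":-0.8,"dz":-0.3,"rx":0,"ry":0,"rz":0,"gripper":1}
    - {"dx":0.8,"dy":-0.8,"dz":-0.3,"rx":0,"ry":0,"rz":0,"gripper":1}
    - {"dx":0.8,"dy":-0.8,"dz":-0.3,"rx":0,"ry":0,"rz":0,"gripper":1}

```text
t: 15.52
eef_pos: [0.5397, 0.177, 0.0515]
ee_rot: [3.141, 0.003, 0.144]
force: [-9.1, 2.3, 2.9]
width: 0.0154
gripper_force: 45.0
```

```bash
python3 ft.py
```

```text
15.8167 [0.53969019 0.17700382 0.05154054] [3.14096521e+00 2.96910408e-03 1.43805605e-01] [-8.81  1.8   2.97  0.79  3.21  0.16] jig x,y -8.459577460241015 3.0425710129516883 45.017765164375305 0.015683588343143352
```

Call:
jog_arm:
  targets:
    - {"dx":0.1,"dy":-0.2,"dz":0,"rx":0,"ry":0,"rz":0,"gripper":1}
    - {"dx":0.2,"dy":-0.4,"dz":-0.1,"rx":0,"ry":0,"rz":0,"gripper":1}
    - {"dx":0.4,"dy":-0.6,"dz":-0.1,"rx":0,"ry":0,"rz":0,"gripper":1}
    - {"dx":0.6,"dy":-0.8,"dz":-0.2,"rx":0,"ry":0,"rz":0,"gripper":1}
    - {"dx":0.7,"dy":-1,"dz":-0.2,"rx":0,"ry":0,"rz":0,"gripper":1}
    - {"dx":0.8,"dy":-1,"dz":-0.2,"rx":0,"ry":0,"rz":0,"gripper":1}
    - {"dx":0.8,"dy":-1,"dz":-0.2,"rx":0,"ry":0,"rz":0,"gripper":1}
    - {"dx":0.8,"dy":-1,"dz":-0.2,"rx":0,"ry":0,"rz":0,"gripper":1}

```text
t: 16.48
eef_pos: [0.5397, 0.1775, 0.0515]
ee_rot: [3.14, 0.004, 0.143]
force: [-9.8, 0.1, 2.8]
width: 0.0151
gripper_force: 45.0
```

```bash
python3 ft.py
```

```text
16.7833 [0.53971216 0.17744625 0.05151068] [3.14024189 0.00438786 0.14329933] [-9.83  0.31  3.71  0.17  3.53  0.04] jig x,y -9.683558795593612 1.7155429342757211 45.00123381614685 0.016001769489267396
```

Call:
jog_arm:
  targets:
    - {"dx":0.1,"dy":0,"dz":0,"rx":0,"ry":0,"rz":0,"gripper":1}
    - {"dx":0.2,"dy":0,"dz":-0.1,"rx":0,"ry":0,"rz":0,"gripper":1}
    - {"dx":0.3,"dy":0,"dz":-0.2,"rx":0,"ry":0,"rz":0,"gripper":1}
    - {"dx":0.4,"dy":0,"dz":-0.3,"rx":0,"ry":0,"rz":0,"gripper":1}
    - {"dx":0.5,"dy":0,"dz":-0.3,"rx":0,"ry":0,"rz":0,"gripper":1}
    - {"dx":0.6,"dy":0,"dz":-0.3,"rx":0,"ry":0,"rz":0,"gripper":1}
    - {"dx":0.6,"dy":0,"dz":-0.3,"rx":0,"ry":0,"rz":0,"gripper":1}
    - {"dx":0.6,"dy":0,"dz":-0.3,"rx":0,"ry":0,"rz":0,"gripper":1}

```text
t: 17.45
eef_pos: [0.5398, 0.1774, 0.0516]
ee_rot: [3.14, 0.005, 0.143]
force: [-11.1, 1.8, 3.8]
width: 0.0157
gripper_force: 45.0
```

```bash
python3 ft.py
```

```text
17.75 [0.53980713 0.17741237 0.05158324] [3.14004677 0.00530098 0.14317965] [-11.77   0.86   3.39   0.36   4.06   0.05] jig x,y -11.525811136929784 2.5402050445414677 45.00321865081787 0.015713962168364046
```

The push is about 11.5 N. I'll hold it for over 1.5 s and check that it stays steady.

Call:
jog_arm:
  targets:
    - {"dx":0.2,"dy":0,"dz":0,"rx":0,"ry":0,"rz":0,"gripper":1}
    - {"dx":0.2,"dy":0,"dz":0,"rx":0,"ry":0,"rz":0,"gripper":1}
    - {"dx":0.2,"dy":0,"dz":0,"rx":0,"ry":0,"rz":0,"gripper":1}
    - {"dx":0.2,"dy":0,"dz":0,"rx":0,"ry":0,"rz":0,"gripper":1}
    - {"dx":0.2,"dy":0,"dz":0,"rx":0,"ry":0,"rz":0,"gripper":1}
    - {"dx":0.2,"dy":0,"dz":0,"rx":0,"ry":0,"rz":0,"gripper":1}
    - {"dx":0.2,"dy":0,"dz":0,"rx":0,"ry":0,"rz":0,"gripper":1}
    - {"dx":0.2,"dy":0,"dz":0,"rx":0,"ry":0,"rz":0,"gripper":1}

```text
t: 18.42
eef_pos: [0.5398, 0.1774, 0.0516]
ee_rot: [3.14, 0.006, 0.143]
force: [-12.6, 1.8, 4.2]
width: 0.0156
gripper_force: 45.0
```

Call:
jog_arm:
  targets:
    - {"dx":0,"dy":0,"dz":0,"rx":0,"ry":0,"rz":0,"gripper":1}
    - {"dx":0,"dy":0,"dz":0,"rx":0,"ry":0,"rz":0,"gripper":1}
    - {"dx":0,"dy":0,"dz":0,"rx":0,"ry":0,"rz":0,"gripper":1}
    - {"dx":0,"dy":0,"dz":0,"rx":0,"ry":0,"rz":0,"gripper":1}
    - {"dx":0,"dy":0,"dz":0,"rx":0,"ry":0,"rz":0,"gripper":1}
    - {"dx":0,"dy":0,"dz":0,"rx":0,"ry":0,"rz":0,"gripper":1}
    - {"dx":0,"dy":0,"dz":0,"rx":0,"ry":0,"rz":0,"gripper":1}
    - {"dx":0,"dy":0,"dz":0,"rx":0,"ry":0,"rz":0,"gripper":1}

```text
t: 19.08
eef_pos: [0.5398, 0.1774, 0.0516]
ee_rot: [3.14, 0.006, 0.143]
force: [-12.5, 0.0, 4.4]
width: 0.0154
gripper_force: 45.0
```

Call:
jog_arm:
  targets:
    - {"dx":0,"dy":0,"dz":0,"rx":0,"ry":0,"rz":0,"gripper":1}
    - {"dx":0,"dy":0,"dz":0,"rx":0,"ry":0,"rz":0,"gripper":1}
    - {"dx":0,"dy":0,"dz":0,"rx":0,"ry":0,"rz":0,"gripper":1}
    - {"dx":0,"dy":0,"dz":0,"rx":0,"ry":0,"rz":0,"gripper":1}
    - {"dx":0,"dy":0,"dz":0,"rx":0,"ry":0,"rz":0,"gripper":1}
    - {"dx":0,"dy":0,"dz":0,"rx":0,"ry":0,"rz":0,"gripper":1}
    - {"dx":0,"dy":0,"dz":0,"rx":0,"ry":0,"rz":0,"gripper":1}
    - {"dx":0,"dy":0,"dz":0,"rx":0,"ry":0,"rz":0,"gripper":1}

```text
t: 19.75
eef_pos: [0.5398, 0.1774, 0.0516]
ee_rot: [3.14, 0.006, 0.143]
force: [-12.8, 0.5, 3.8]
width: 0.0156
gripper_force: 45.0
```

```bash
python3 ft.py; python3 - <<'E'
from station import arm
from h import *
f=arm.grab_frame("wrist")
cv2.imwrite("pics/w5.png",cv2.resize(f["frame"][20:200,230:430],None,fx=3,fy=3,interpolation=cv2.INTER_CUBIC)[:,:,::-1])
E
```

```text
20.05 [0.53980206 0.17737756 0.05155625] [3.13995305 0.00566217 0.14316502] [-12.12   1.14   4.24   0.41   4.34   0.05] jig x,y -11.83259552878488 2.8686738839530124 45.00446856021881 0.015737976255345
```

View pics/w5.png

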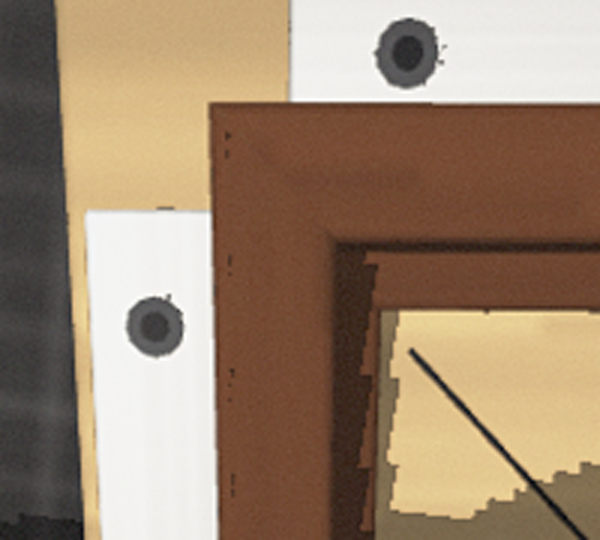

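The joint is closed, with a clean corner at crop (211,103), and the rail is flush on the fence. The push has held steady at about 12 N for 2 s, so I'm handing it in.

```bash
python3 -c "
from station import arm
print(arm.job_done())"
```

```text
the job is handed in; nothing more can be done
None
```

The mitred rail lies against the side fence with its mitre closed on the clamped rail. The arm is still gripping it about 8 mm behind its middle, away from the joint, and pushing at about 12 N. The job is handed in, with no verdict returned.

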